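# Fish a stuck table marker out of the dispenser with the hooked pick

### The arm

A 7-joint arm with a two-finger parallel gripper is mounted at the origin on a cart in front of the work surface, level with it; the furniture and walls round the work are solid. World frame = base frame: x ahead of the robot, y to its left, z up, the work surface at z = 0. Lengths are in m, angles in degrees, forces in N, time in s.
With the tool pointing down it reaches from about 0.425 to 0.925 m from the base axis. Payload 6.8 kg.
Tool frame: the origin (TCP) lies on the mounting face of the last link; the fingertips stand 173 mm ahead of it and the grasp point (between the pads) lies 155 mm ahead of it (env.tip_reach is the y of the fingertips in the tool frame, in m); y points along the fingers, x is the direction in which the jaws open and shut, and the axes are right-handed (so a half turn about y gives the same grasp; the last joint's range is limited). The gripper opens to 85 mm and grips with 20 to 120 N. Pads are 22 mm wide; open, the fingers measure 114 mm over their backs; the gripper's body (76 mm by 85 mm) begins 54 mm behind the grasp point. The pads swing forward as they close: fully open they stand 13 mm farther back than shut.
Start: joints at [-75.407, 27.33, 1.283, 89.118, -0.659, 63.558, -4.761], TCP at [0.24, 0.631, 0.405] pointing down, gripper open.
Joint ranges: [-169.35, 169.35], [-19.33, 120.38], [-80.79, 83.38], [13.8, 139.57], [-78.32, 258.32], [9.67, 109.79], [-169.56, 169.56]. Speed limits (degrees/s): [136.94, 136.94, 180, 180, 180, 180, 180].

### API

Orientations are given as a 3x3 rotation matrix whose columns are the frame's x, y, z axes.
In Python, from cell import env gives the robot as it stands.
- The arm moves only by the tool servo_tool, never from a script. Its argument "rows" is text: rows parted by semicolons, each of 5 numbers parted by spaces: the opening, from 0 (shut) to 1 (fully open), then the shift along the world's x, y, z in cm, then the turn about the world's z in degrees. A call has 1 to 10 rows; each row shifts and turns the commanded pose from where the row before left it; what a row does not reach is not made up. A row lasts 1/12 s, in which the tool goes at most 41.7 mm and 7.16 degrees, less where a joint would pass 70% of its speed; a pose out of reach is approached as far as the arm can. A call is refused whole if a number of a shift passes 4.17 or a number of a turn 7.16, either way. A call with a gripper value outside its range is refused whole. The fingers move at their own pace and stop on an object; "newtons" is the grip in N (left out, the last holds). Time passes only in rows, so rows that do not move let the fingers close. It gives the time, the measured TCP pose, the force and the opening at its end, in the units of the state.
- env.observe(): the state, without advancing time (a new reading comes with each control period).
- env.camera(name): name is "scene" or "top" or "wrist"; returns a dict with "image" (480x640x3 uint8, blue, green, red), "fx", "fy", "cx", "cy" (pixels), "k1" (the pictures are not rectified: a ray, as slopes to the right and down, at radius r is drawn at 1 + k1 r^2 times it, then the intrinsics apply), "xyz" and "orientation" of the camera in the world; the wrist camera has in their place "mount" (4x4, takes a point from camera to tool coordinates, whose origin is the TCP and whose axes are the tool frame's). Camera axes: x right, y down, z forward; pixel columns grow to the right and rows downward; lengths in m; the calibration is good to about 2 mm. A picture is of the moment at which its call begins: read the wrist's pose just before it. There is no depth.
- env.job_done(): hands the job in, once; it reports no verdict.
The state is a dict: "time": time; "qpos": joint angles; "joint_vel": joint speeds; "tau": joint torques, N m; "tool_pos": TCP position; "eef_rot": TCP orientation; "force": force on the tool from outside, world axes, zero at the start; "moment": the same for the moment, N m; "grip_width": opening from 0.0 (shut) to 1.0 (fully open).
Only numpy, scipy, OpenCV 4.12 (cv2) and the standard library are available. Lean on these libraries where they do the work, as an engineer would, in place of code of your own. Each camera call takes 0.05 s, during which the arm holds its last target. There are 200 camera calls.

### The job

A table marker tile is stuck deep in the grey marker dispenser, under its steel cover. Take the green-handled hooked pick from its stand, feel its way gently down through the slit in the cover, drop its hook behind the tile and drag the tile all the way out of the mouth onto the table, then hang the pick back upright in its stand. Do not touch the tile with the gripper, never force the pick against the dispenser, and leave everything else where it is.

Things in the scene. Friction and masses are not known exactly. Their poses are not given: they have to be found in the camera images.
- dispenser: Fixed grey sheet-metal marker dispenser, a channel 145 mm long with a steel cover. Origin: on the table under the middle of its open mouth; x runs into the channel (mouth at x = 0), z up. Channel floor 3 mm, underside of cover 41 mm, top 44 mm above the table (screw heads 46 mm, beyond x = 100 mm). Pressing the pick on any part of it with more than 25 N damages it.
- cover_zone (a point): Point on top of the cover, 45 mm in from the mouth, at dispenser y = 0. The cover (88 mm wide) has a slit 11 mm wide along the dispenser's x, open at the mouth, ending at dispenser x = 90 mm; closed beyond. The cover was fitted loosely: the slit's middle lies anywhere from y = -10 to +10 mm, unmeasured, so find it by feel or by eye. It does not shift during the work.
- channel_end (a point): Foot of the channel's inner back wall, 141 mm in from the mouth, at floor height, y = 0. Inside the channel the right wall stands at dispenser y = -21.5 mm; from x = 48 to 136 mm a sprung cheek at y = +20 mm pinches the tile lightly against that wall: dragging the tile takes 3 to 8 N. Nearer the mouth a guide rail stands at y = +23 mm.
- tile_center (a point): Centre (half-way up) of the loose orange table marker tile with a white spot, 44 mm (its x, along the channel) x 42 mm (y) x 8 mm, about 60 g. It lies flat on the channel floor, its x along the dispenser's x, its centre 73 to 90 mm in from the mouth, at dispenser y = 0 within 1 mm.
- pick_grip (a point): Middle of the hooked pick's green handle, 24 x 24 mm (sides along its x, y), 56 mm tall, on a flange 32 mm across whose underside is 32 mm below this point. A 5 mm steel rod goes down to 98 mm below, 35 mm level along +x, then down to the hook's point. 90 g. It hangs upright in the stand, the hook along the stand's +x within 0.05 rad. The flange is what rests on the fork.
- pick_tip (a point): Lowest end of the pick's hook point: 35 mm along the pick's +x and 112.5 mm below pick_grip; axes as the pick's. The level part of the hook is 5 mm thick, its underside 12 mm above this point.
- stand_seat (a point): Where the pick's flange rests: middle of the fixed stand's fork, top of its prongs, 95 mm over the table. Two 6 mm thick prongs with a 12 mm gap along the stand's x, open to -x (prongs end 19 mm from here), closed by a post 51 mm to +x. Base 100 x 80 mm. The pick goes in and out along x with its flange a few mm over the prongs.
- order_bell: Service bell, 85 mm across and 64 mm tall, origin under its centre; stays where it is.
- ramekin_4: Small dip cup, 65 mm across and 37 mm tall, origin under its centre; stays where it is.

How it is judged:
By the outcome, as a careful person would: the job done as asked, in the order asked, and still so for the second after the job is handed in, with the robot touching nothing.
It also fails if it takes over 72 s, if anything falls off the work surface, if the arm or the gripper's body presses on something with over 40 N, if the wrist force passes 120 N, or if a joint passes its speed limit or range.

## Working session

There is one attempt and no reset: what is moved stays moved. The work goes in short steps, Python scripts to look and compute and a tool call to move; the robot and the scene stay as the last step left them, time stands still between calls to the robot, and variables do not carry over. Pictures are saved under pics/ and viewed, about 8 in all and at most 12, crops included, and the job is handed in when it is done.

Besides the shell and the picture viewer there is one more tool, called after "Emit:" as name(argument=value, ...), one argument or row to a line, values as JSON. servo_tool: Moves the arm, as the interface text tells. Its arguments: {"type":"object","properties":{"rows":{"type":"string"},"newtons":{"type":"number"}},"required":["rows"]}

```bash
mkdir -p pics; ls; cat > h.py <<'E'
import numpy as np, cv2
from cell import env
def ray(c,u,v,T=None):
    """pixel -> (origin, dir) world; T=(pos,rot) of tool for wrist"""
    K=np.array([[c['fx'],0,c['cx']],[0,c['fy'],c['cy']],[0,0,1.]])
    p=cv2.undistortPoints(np.array([[[u,v]]],float),K,np.array([c['k1'],0,0,0,0.]))[0,0]
    d=np.array([p[0],p[1],1.])
    o,R=pose(c,T); return o,R@d
def pose(c,T=None):
    if T is None: return np.array(c['xyz']),np.array(c['orientation'])
    M=np.array(c['mount']); R=np.array(T[1])
    return np.array(T[0])+R@M[:3,3],R@M[:3,:3]
def onz(c,u,v,z,T=None):
    o,d=ray(c,u,v,T); return o+d*(z-o[2])/d[2]
def proj(c,P,T=None):
    o,R=pose(c,T); q=R.T@(np.array(P)-o); x,y=q[:2]/q[2]; k=1+c['k1']*(x*x+y*y)
    return c['fx']*x*k+c['cx'],c['fy']*y*k+c['cy']
E
python3 - <<'E'
from h import *
s=env.observe(); print({k:np.round(v,3).tolist() for k,v in s.items()}); print(env.tip_reach)
import pickle
for n in('scene','top','wrist'):
    s=env.observe();c=env.camera(n); cv2.imwrite(f'pics/{n}0.png',c['image']); pickle.dump((c,s),open(f'{n}0.pkl','wb'))
    print(n,{k:np.round(v,3).tolist() for k,v in c.items() if k!='image'})
E
```

```text
pics
{'time': 0.0, 'qpos': [-75.407, 27.377, 1.28, 89.179, -0.657, 63.556, -4.761], 'joint_vel': [0.057, 0.071, -0.033, 0.005, -0.115, -0.039, -0.019], 'tau': [-0.0, -59.645, 1.608, -28.119, 0.012, 0.009, -0.0], 'tool_pos': [0.239, 0.631, 0.404], 'eef_rot': [[0.355, -0.0, -0.935], [0.935, -0.002, 0.355], [-0.002, -1.0, -0.0]], 'force': [0.975, -0.09, -0.458], 'moment': [0.019, 0.017, 0.04], 'grip_width': 0.999}
0.1734
scene {'fx': 468.601, 'fy': 468.601, 'cx': 317.462, 'cy': 240.825, 'k1': -0.039, 'xyz': [-0.321, -0.476, 0.674], 'orientation': [[0.581, -0.368, 0.726], [-0.814, -0.269, 0.514], [0.006, -0.89, -0.456]]}
top {'fx': 550.774, 'fy': 550.774, 'cx': 317.004, 'cy': 245.974, 'k1': -0.105, 'xyz': [0.378, 0.151, 1.294], 'orientation': [[-0.02, -0.987, 0.157], [-1.0, 0.022, 0.009], [-0.013, -0.156, -0.988]]}
wrist {'fx': 341.898, 'fy': 341.898, 'cx': 322.177, 'cy': 240.929, 'k1': -0.025, 'mount': [[1.0, 0.001, -0.001, 0.001], [0.001, -0.284, 0.959, 0.032], [0.0, -0.959, -0.284, 0.073], [0.0, 0.0, 0.0, 1.0]]}
```

View pics/top0.png

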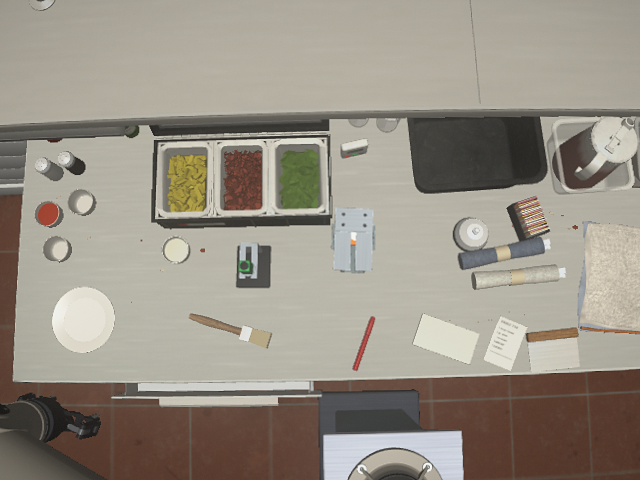

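View pics/scene0.png

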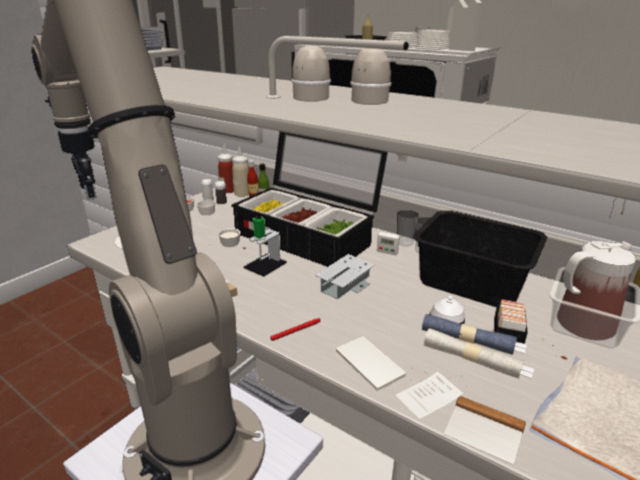

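```bash
python3 - <<'E'
import cv2,numpy as np
t=cv2.imread('pics/top0.png');s=cv2.imread('pics/scene0.png')
a=cv2.resize(t[200:300,225:385],None,fx=5,fy=5,interpolation=cv2.INTER_CUBIC)
b=cv2.resize(s[205:305,235:395],None,fx=5,fy=5,interpolation=cv2.INTER_CUBIC)
cv2.imwrite('pics/c1.png',cv2.resize(np.vstack([a,b]),(480,600))) 
cv2.imwrite('pics/c1a.png',a)
E
```

```text
(no output)
```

View pics/c1a.png

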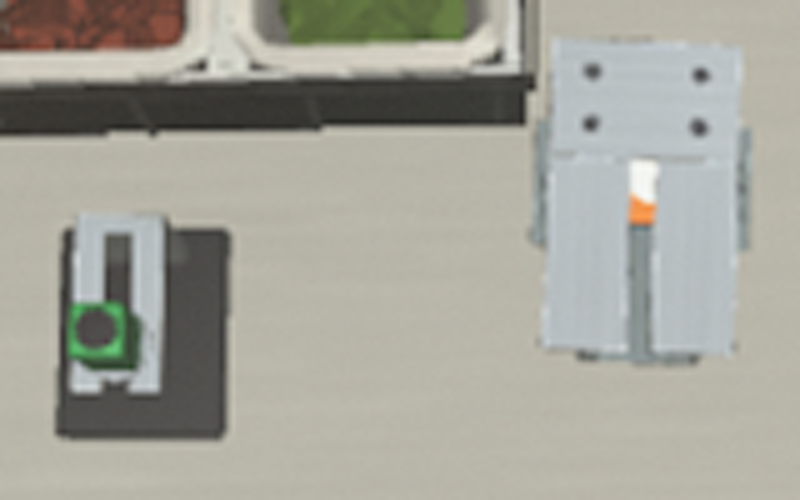

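```bash
cat >> h.py <<'E'
import pickle
E
python3 - <<'E'
from h import *
c,_=pickle.load(open('top0.pkl','rb')); sc,_=pickle.load(open('scene0.pkl','rb'))
f=lambda x,y,z:onz(c,225+x/5-.4,200+y/5-.4,z)
P={n:f(*a) for n,a in dict(bl=(541,347,.044),br=(735,354,.044),tl=(555,42,.044),tr=(742,46,.044),sbl=(628,352,.044),sbr=(652,352,.044),stl=(630,158,.044),str=(657,158,.044),tileL=(629,222,.011),tileR=(655,222,.011),spotlo=(642,205,.011),baseTL=(65,230,.005),baseTR=(229,232,.005),baseBL=(57,435,.005),baseBR=(224,437,.005),
 prL=(71,391,.095),prR=(160,392,.095),notch=(115,385,.095),postL=(78,215,.095),postR=(168,215,.095)).items()}
for k,v in P.items(): print(k,np.round(v,4))
for a,b in (('bl','br'),('tl','tr'),('bl','tl'),('br','tr'),('baseTL','baseTR'),('baseTL','baseBL'),('prL','prR'),('prL','postL')):
    d=P[b]-P[a]; print(a,b,round(np.hypot(*d[:2])*1000,1),round(np.degrees(np.arctan2(d[1],d[0])),1))
h=cv2.cvtColor(c['image'],cv2.COLOR_BGR2HSV)
m=cv2.inRange(h,(45,120,110),(75,255,255));m[:240]=0;m[:,:230]=0;m[285:]=0;m[:,270:]=0
cv2.imwrite('pics/m.png',m);ys,xs=np.nonzero(m);print(len(xs),xs.min(),xs.max(),ys.min(),ys.max())
print('handle top',f(97,328,.155))
hs=cv2.cvtColor(sc['image'],cv2.COLOR_BGR2HSV)
m=cv2.inRange(hs,(45,100,60),(75,255,255));m[:,:240]=0;m[:,275:]=0;m[:210]=0;m[245:]=0
ys,xs=np.nonzero(m);print('scene green',len(xs),xs.min(),xs.max(),ys.min(),ys.max(),xs.mean(),ys.mean())
for u,v in ((xs.mean(),ys.mean()),): print(onz(sc,u,v,.127))
E
```

```text
bl [0.5222 0.1274 0.044 ]
br [0.517 0.039 0.044]
tl [0.6646 0.1173 0.044 ]
tr [0.6607 0.0305 0.044 ]
sbl [0.519  0.0878 0.044 ]
sbr [0.5188 0.0768 0.044 ]
stl [0.609  0.0842 0.044 ]
str [0.6087 0.0717 0.044 ]
tileL [0.5844 0.0838 0.011 ]
tileR [0.5841 0.0716 0.011 ]
spotlo [0.5924 0.0774 0.011 ]
baseTL [0.5876 0.3517 0.005 ]
baseTR [0.5848 0.2734 0.005 ]
baseBL [0.4899 0.3554 0.005 ]
baseBR [0.4874 0.2765 0.005 ]
prL [0.5013 0.3349 0.095 ]
prR [0.5001 0.2957 0.095 ]
notch [0.5036 0.3155 0.095 ]
postL [0.5795 0.3319 0.095 ]
postR [0.5786 0.2918 0.095 ]
bl br 88.6 -93.4
tl tr 86.9 -92.5
bl tl 142.7 -4.0
br tr 144.0 -3.4
baseTL baseTR 78.3 -92.0
baseTL baseBL 97.7 177.8
prL prR 39.2 -91.8
prL postL 78.3 -2.2
20 239 249 261 270
handle top [0.52138703 0.31474376 0.155     ]
scene green 206 253 264 217 237 258.6456310679612 226.97087378640776
[0.52480609 0.31854106 0.127     ]
```

Emit:
servo_tool(
  rows="1 2 -2.2 0 1.4;1 2 -2.2 0 1.4;1 2 -2.2 0 1.4;1 2 -2.2 0 1.4;1 2 -2.2 0 1.4;1 2 -2.2 0 1.4;1 2 -2.2 0 1.4;1 2 -2.2 0 1.4;1 2 -2.2 0 1.4;1 2 -2.2 0 1.4",
  newtons=60,
)

```text
time: 0.98
tool_pos: [0.4403, 0.4098, 0.4045]
eef_rot: [[0.117, -0.0, -0.993], [0.993, -0.0, 0.117], [-0.0, -1.0, 0.0]]
force: [1.2, -0.2, 0.8]
grip_width: 1.0
```

Emit:
servo_tool(
  rows="1 2 -2.4 -1 1.2;1 2 -2.4 -1 1.2;1 2 -2.4 -1 1.2;1 2 -2.4 -1 1.2;1 0 0 0 0;1 0 0 0 0",
)

```text
time: 1.48
tool_pos: [0.5208, 0.3125, 0.3637]
eef_rot: [[0.04, -0.001, -0.999], [0.999, -0.002, 0.04], [-0.002, -1.0, 0.001]]
force: [-0.5, 0.7, -0.7]
grip_width: 0.999
```

```bash
cat >> h.py <<'E'
def shot(n):
    s=env.observe();c=env.camera('wrist');cv2.imwrite(f'pics/{n}.png',c['image']);pickle.dump((c,s),open(n+'.pkl','wb'))
    R=np.array(s['eef_rot']);print('t',round(s['time'],2),'tcp',np.round(s['tool_pos'],4),'yaw x',round(np.degrees(np.arctan2(R[1,0],R[0,0])),2),'F',np.round(s['force'],1),'M',np.round(s['moment'],2),'g',round(s['grip_width'],3))
    return c,(s['tool_pos'],R)
E
python3 - <<'E'
from h import *
c,T=shot('w1');print(proj(c,(.5214,.3147,.155),T),proj(c,(.5197,.3146,.095),T))
E
```

```text
t 1.48 tcp [0.5208 0.3125 0.3637] yaw x 87.73 F [-0.5  0.7 -0.7] M [0.02 0.04 0.03] g 0.999
(np.float64(325.8232209161547), np.float64(276.66395716664204)) (np.float64(325.0213002845832), np.float64(242.73391776985946))
```

View pics/w1.png

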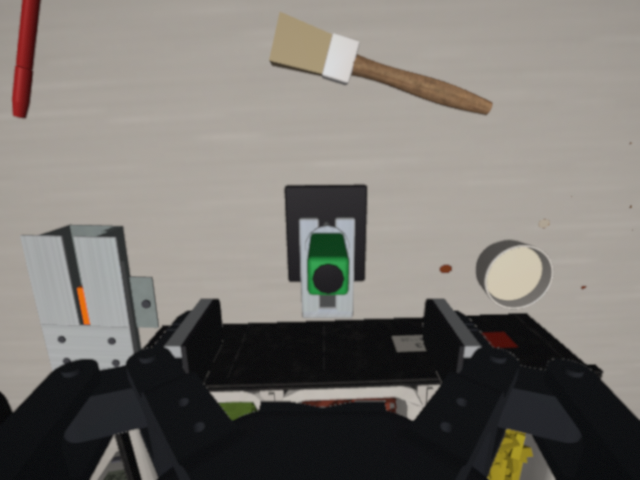

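Emit:
servo_tool(
  rows="1 0.1 0.35 -2 0;1 0 0 -2 0;1 0 0 -2 0;1 0 0 -1.5 0;1 0 0 -0.4 0;0 0 0 0 0;0 0 0 0 0;0 0 0 0 0;0 0 0 0 0;0 0 0 0 0",
  newtons=110,
)

```text
time: 2.37
tool_pos: [0.5208, 0.3187, 0.2868]
eef_rot: [[0.035, 0.001, -0.999], [0.999, 0.001, 0.035], [0.001, -1.0, -0.001]]
force: [0.5, -0.1, 0.1]
grip_width: 0.299
```

Emit:
servo_tool(
  rows="0 0 0 0 0;0 0 0 0 0;0 0 0 0 0",
)

```text
time: 2.62
tool_pos: [0.521, 0.3187, 0.2869]
eef_rot: [[0.035, 0.002, -0.999], [0.999, 0.001, 0.035], [0.001, -1.0, -0.001]]
force: [-0.4, -0.7, 6.1]
grip_width: 0.268
```

Emit:
servo_tool(
  rows="0 0 0 0.3 0;0 0 0 0.3 0;0 0 0 0 0;0 0 0 0 0",
)

```text
time: 2.95
tool_pos: [0.5205, 0.3186, 0.2918]
eef_rot: [[0.035, 0.0, -0.999], [0.999, 0.0, 0.035], [0.0, -1.0, -0.0]]
force: [0.2, -0.0, -1.4]
grip_width: 0.27
```

```bash
python3 - <<'E'
from h import *
c,T=shot('w2')
E
```

```text
t 2.95 tcp [0.5205 0.3186 0.2918] yaw x 88.01 F [ 0.2 -0.  -1.4] M [-0.05  0.01 -0.06] g 0.27
```

Emit:
servo_tool(
  rows="0 -0.8 0.03 0 0;0 -0.8 0.03 0 0;0 -0.8 0.03 0 0;0 -0.8 0.03 0 0;0 -0.8 0.03 0 0;0 -0.8 0.02 0 0;0 -0.8 0.02 0 0;0 -0.8 0.02 0 0;0 -0.8 0.02 0 0;0 0 0 0 0",
)

```text
time: 3.83
tool_pos: [0.4468, 0.3211, 0.2916]
eef_rot: [[0.033, -0.001, -0.999], [0.999, -0.0, 0.033], [-0.0, -1.0, 0.001]]
force: [-0.1, -0.9, -1.3]
grip_width: 0.27
```

```bash
python3 - <<'E'
from h import *
c,T=shot('w3')
s=env.camera('scene');cv2.imwrite('pics/s3.png',s['image']);t=env.camera('top')
R=T[1]; p=np.array(T[0])+R@[0,.155,0]
# pick frame: x = -tool z (world +x), y = tool x, z up
tip=p-R[:,2]*.035-[0,0,.1125]
print('grip',p,'tip',tip,proj(c,tip,T),proj(s,tip),proj(s,p))
a=c['image'][140:440,140:540]; u,v=map(int,proj(s,tip)); b=s['image'][v-75:v+25,u-65:u+68]
cv2.imwrite('pics/c3.png',np.hstack([a,cv2.resize(b,(400,300),interpolation=cv2.INTER_CUBIC)]));print(u,v)
E
```

```text
t 3.83 tcp [0.4468 0.3211 0.2916] yaw x 88.1 F [-0.1 -0.9 -1.3] M [-0.    0.01  0.02] g 0.27
grip [0.44655516 0.32110607 0.13659913] tip [0.48153588 0.31994514 0.02405399] (np.float64(321.5486692037086), np.float64(289.2227786519463)) (np.float64(249.62723540162608), np.float64(266.08291019286963)) (np.float64(237.45155188790557), np.float64(233.83945371544687))
249 266
```

View pics/c3.png

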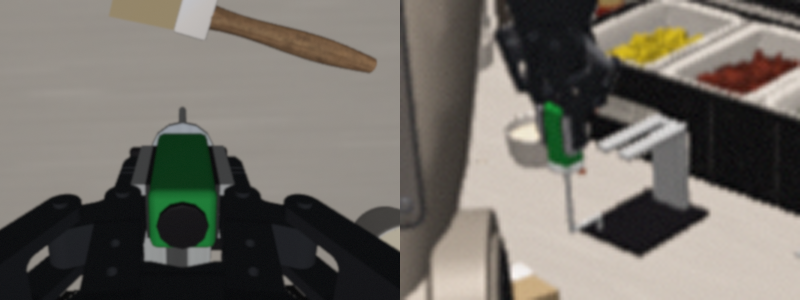

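Emit:
servo_tool(
  rows="0 0 -1 2.7 0;0 0 -1 2.7 -0.6;0 0.8 -1 2.7 -0.6;0 1.5 -1 2.7 0;0 1.5 -1.5 0 0;0 1.5 -2 0 0;0 0 0 0 0;0 0 0 0 0",
)

```text
time: 4.65
tool_pos: [0.5028, 0.2441, 0.3998]
eef_rot: [[0.06, 0.001, -0.998], [0.998, -0.0, 0.06], [-0.0, -1.0, -0.001]]
force: [-0.4, 0.1, -1.4]
grip_width: 0.267
```

```bash
python3 - <<'E'
from h import *
c,T=shot('w4')
cv2.imwrite('pics/c4.png',cv2.resize(c['image'][130:430,0:330],None,fx=2,fy=2,interpolation=cv2.INTER_CUBIC))
E
```

```text
t 4.65 tcp [0.5028 0.2441 0.3998] yaw x 86.58 F [-0.4  0.1 -1.4] M [-0.02  0.05  0.01] g 0.267
```

View pics/c4.png

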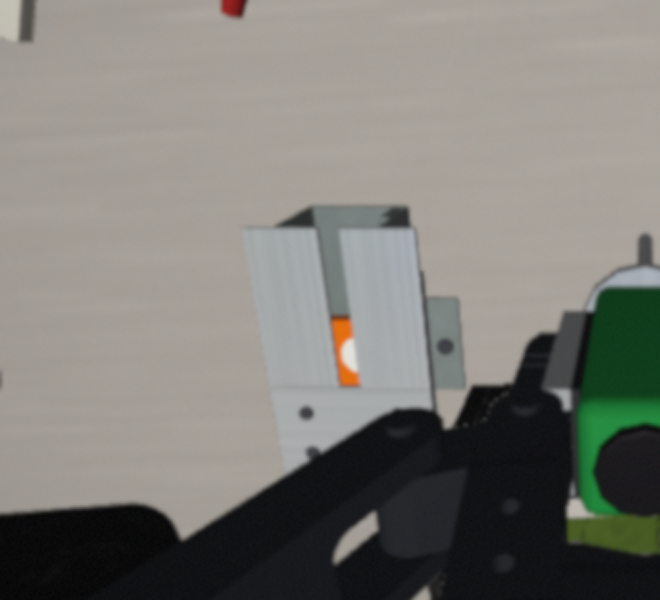

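```bash
python3 - <<'E'
from h import *
c,s=pickle.load(open('w4.pkl','rb'));T=(s['tool_pos'],s['eef_rot'])
f=lambda x,y,z:np.round(onz(c,x/2-.25,130+y/2-.25,z,T),4)
for n,a in dict(covL=(242,228,.044),sL=(316,228,.044),sR=(338,228,.044),covR=(415,228,.044),eL=(338,385,.044),eR=(361,385,.044),covL2=(271,385,.044),covR2=(434,400,.044),tfL=(331,317,.011),tfR=(351,317,.011),spotT=(352,337,.011),spotB=(354,373,.011),spotMid=(341,355,.011)).items(): print(n,f(*a))
im=c['image']; g=cv2.cvtColor(im,cv2.COLOR_BGR2GRAY).astype(float)
for r in (250,260,270,280,300,310):
    l=g[r,120:220]; d=np.diff(l); print(r,[(120+i,round(d[i])) for i in np.nonzero(abs(d)>12)[0]])
E
```

```text
covL [0.5175 0.0417 0.044 ]
sL [0.5197 0.0792 0.044 ]
sR [0.5204 0.0902 0.044 ]
covR [0.5226 0.1288 0.044 ]
eL [0.6075 0.0735 0.044 ]
eR [0.6081 0.086  0.044 ]
covL2 [0.6056 0.0371 0.044 ]
covR2 [0.6192 0.1239 0.044 ]
tfL [0.582 0.06  0.011]
tfR [0.5826 0.0715 0.011 ]
spotT [0.5951 0.0698 0.011 ]
spotB [0.6181 0.0666 0.011 ]
spotMid [0.6061 0.0612 0.011 ]
250 [(np.int64(157), -19), (np.int64(158), -26), (np.int64(169), 17), (np.int64(170), 14), (np.int64(206), -21), (np.int64(207), -14), (np.int64(208), 15)]
260 [(np.int64(159), -26), (np.int64(160), -21), (np.int64(170), 16), (np.int64(171), 15), (np.int64(207), -18), (np.int64(208), -15), (np.int64(209), 15)]
270 [(np.int64(160), -20), (np.int64(161), -26), (np.int64(172), 17), (np.int64(208), -20), (np.int64(209), -42), (np.int64(210), -16), (np.int64(211), 32), (np.int64(212), 27)]
280 [(np.int64(162), -24), (np.int64(163), -19), (np.int64(173), 18), (np.int64(174), 13), (np.int64(209), -21), (np.int64(210), -43), (np.int64(211), -23), (np.int64(212), 17), (np.int64(213), 17)]
300 [(np.int64(165), -19), (np.int64(171), 21), (np.int64(172), 22), (np.int64(173), 16), (np.int64(176), -16), (np.int64(211), -20), (np.int64(212), -41), (np.int64(213), -20), (np.int64(214), 20), (np.int64(215), 16), (np.int64(218), -17)]
310 [(np.int64(166), -17), (np.int64(167), -18), (np.int64(169), 23), (np.int64(170), 30), (np.int64(171), 23), (np.int64(177), -19), (np.int64(178), -14), (np.int64(212), -21), (np.int64(213), -40), (np.int64(214), -19), (np.int64(215), 20), (np.int64(216), 14)]
```

Emit:
servo_tool(
  rows="0 0.6 -1.6 0 0;0 1 -2.8 0 0;0 1 -2.9 0 0;0 1 -3 0 0;0 1 -3 0 0;0 0.6 -2 0 0;0 0.4 -1 0 0;0 0 0 0 0;0 0 0 0 0;0 0 0 0 0",
)

```text
time: 5.53
tool_pos: [0.5571, 0.0854, 0.3995]
eef_rot: [[0.052, -0.001, -0.999], [0.999, 0.001, 0.052], [0.001, -1.0, 0.001]]
force: [-0.0, 0.4, -1.0]
grip_width: 0.272
```

Emit:
servo_tool(
  rows="0 0 0 -2 0;0 0 0 -2 0;0 0 0 -1.5 0;0 0 0 -1 0;0 0 0 0 0;0 0 0 0 0",
)

```text
time: 6.03
tool_pos: [0.5574, 0.084, 0.3346]
eef_rot: [[0.054, -0.001, -0.999], [0.999, 0.0, 0.054], [0.0, -1.0, 0.001]]
force: [0.6, 0.2, -0.2]
grip_width: 0.267
```

```bash
python3 - <<'E'
from h import *
c,T=shot('w5');R=T[1];p=np.array(T[0])
s=env.camera('scene');cv2.imwrite('pics/s5.png',s['image'])
tip=p-R[:,2]*.036-[0,0,.2724];print(tip,proj(s,tip))
cv2.imwrite('pics/c5.png',cv2.resize(s['image'][200:310,290:410],None,fx=5,fy=5,interpolation=cv2.INTER_CUBIC))
print([np.round(proj(s,q),1) for q in ((.5195,.0835,.044),(.609,.0789,.044))])
E
```

```text
t 6.03 tcp [0.5574 0.084  0.3346] yaw x 86.91 F [ 0.6  0.2 -0.2] M [ 0.02 -0.05 -0.  ] g 0.267
[0.59335143 0.08208306 0.0622075 ] (np.float64(344.9183124293926), np.float64(263.0832383887773))
[array([328.5, 280.9]), array([348.9, 267. ])]
```

View pics/c5.png

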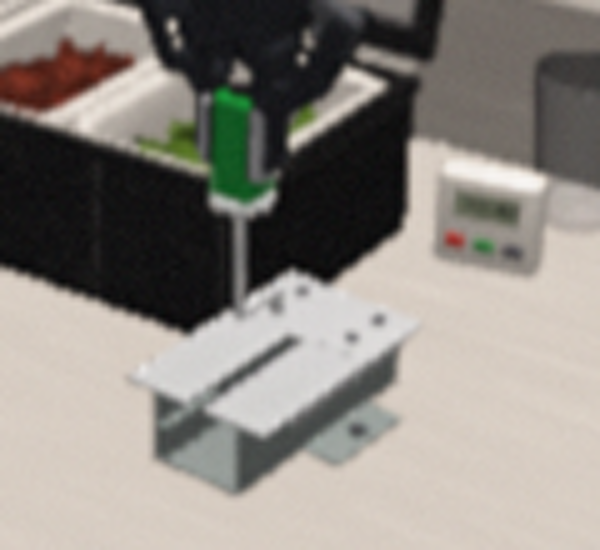

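Emit:
servo_tool(
  rows="0 0 -0.2 -0.5 0;0 0 0 -0.5 0;0 0 0 -0.2 0;0 0 0 0 0;0 0 0 0 0",
)

```text
time: 6.55
tool_pos: [0.5575, 0.0808, 0.3226]
eef_rot: [[0.056, -0.0, -0.998], [0.998, -0.0, 0.056], [-0.0, -1.0, 0.0]]
force: [0.3, -0.5, -1.4]
grip_width: 0.271
```

Emit:
servo_tool(
  rows="0 0 0 -0.2 0;0 0 0 -0.2 0;0 0 0 -0.2 0;0 0 0 0 0",
)

```text
time: 6.88
tool_pos: [0.5574, 0.0809, 0.3162]
eef_rot: [[0.056, -0.001, -0.998], [0.998, -0.0, 0.056], [-0.0, -1.0, 0.001]]
force: [0.2, -0.9, 0.5]
grip_width: 0.267
```

Emit:
servo_tool(
  rows="0 0 0 -0.2 0;0 0 0 0 0;0 0 0 -0.2 0;0 0 0 0 0",
)

```text
time: 7.22
tool_pos: [0.5575, 0.0809, 0.3124]
eef_rot: [[0.056, -0.0, -0.998], [0.998, -0.0, 0.056], [-0.0, -1.0, 0.0]]
force: [-0.9, -0.5, -0.8]
grip_width: 0.268
```

Emit:
servo_tool(
  rows="0 0 0 -0.2 0;0 0 0 -0.2 0;0 0 0 0 0",
)

```text
time: 7.47
tool_pos: [0.5574, 0.0809, 0.3083]
eef_rot: [[0.056, -0.001, -0.998], [0.998, -0.0, 0.056], [-0.0, -1.0, 0.001]]
force: [-0.2, -0.7, -0.7]
grip_width: 0.271
```

Emit:
servo_tool(
  rows="0 0 0 -0.2 0;0 0 0 -0.2 0;0 0 0 -0.2 0;0 0 0 -0.2 0;0 0 0 0 0",
)

```text
time: 7.88
tool_pos: [0.5574, 0.0809, 0.3002]
eef_rot: [[0.056, -0.001, -0.998], [0.998, -0.0, 0.056], [-0.0, -1.0, 0.001]]
force: [-0.3, 0.5, -0.6]
grip_width: 0.268
```

Emit:
servo_tool(
  rows="0 0 0 -0.25 0;0 0 0 -0.25 0;0 0 0 -0.25 0;0 0 0 -0.25 0;0 0 0 0 0;0 0 0 0 0",
)

```text
time: 8.38
tool_pos: [0.5575, 0.0809, 0.2905]
eef_rot: [[0.056, -0.0, -0.998], [0.998, -0.0, 0.056], [-0.0, -1.0, 0.0]]
force: [-0.1, 0.2, -0.7]
grip_width: 0.268
```

Emit:
servo_tool(
  rows="0 0.4 -0.02 0 0;0 0.4 -0.02 0 0;0 0.4 -0.02 0 0;0 0.4 -0.02 0 0;0 0.4 -0.02 0 0;0 0 0 0 0",
)

```text
time: 8.88
tool_pos: [0.5785, 0.0798, 0.2908]
eef_rot: [[0.056, 0.001, -0.998], [0.998, -0.0, 0.056], [0.0, -1.0, -0.001]]
force: [-0.8, 0.3, -0.6]
grip_width: 0.268
```

Emit:
servo_tool(
  rows="0 0.4 -0.02 0 0;0 0.4 -0.02 0 0;0 0.4 -0.02 0 0;0 0.4 -0.02 0 0;0 0.3 -0.02 0 0;0 0 0 0 0",
)

```text
time: 9.38
tool_pos: [0.5972, 0.0788, 0.2908]
eef_rot: [[0.056, 0.001, -0.998], [0.998, -0.0, 0.056], [0.0, -1.0, -0.001]]
force: [0.3, -0.3, -0.5]
grip_width: 0.269
```

Emit:
servo_tool(
  rows="0 0.35 -0.02 0 0;0 0 0 -0.2 0;0 0 0 -0.2 0;0 0 0 -0.2 0;0 0 0 0 0;0 0 0 0 0",
)

```text
time: 9.88
tool_pos: [0.5998, 0.0787, 0.2844]
eef_rot: [[0.056, -0.001, -0.998], [0.998, -0.0, 0.056], [-0.0, -1.0, 0.001]]
force: [0.7, -0.3, -0.6]
grip_width: 0.269
```

Emit:
servo_tool(
  rows="0 0 0 -0.15 0;0 0 0 -0.15 0;0 0 0 0 0;0 0 0 0 0",
)

```text
time: 10.22
tool_pos: [0.6, 0.0787, 0.2816]
eef_rot: [[0.056, -0.0, -0.998], [0.998, 0.0, 0.056], [0.0, -1.0, 0.0]]
force: [-0.2, 0.3, -0.2]
grip_width: 0.269
```

Emit:
servo_tool(
  rows="0 0 0 -0.15 0;0 0 0 -0.15 0;0 0 0 0 0;0 0 0 0 0",
)

```text
time: 10.55
tool_pos: [0.6, 0.0787, 0.2786]
eef_rot: [[0.056, -0.0, -0.998], [0.998, -0.0, 0.056], [-0.0, -1.0, 0.0]]
force: [1.2, 0.7, -1.5]
grip_width: 0.263
```

Emit:
servo_tool(
  rows="0 -0.3 0.015 0 0;0 -0.3 0.015 0 0;0 -0.2 0.01 0 0;0 0 0 0 0",
)

```text
time: 10.88
tool_pos: [0.5926, 0.0789, 0.2794]
eef_rot: [[0.056, 0.003, -0.998], [0.998, 0.0, 0.056], [0.0, -1.0, -0.003]]
force: [3.8, -0.6, -1.3]
grip_width: 0.268
```

Emit:
servo_tool(
  rows="0 -0.4 0.022 0 0;0 -0.4 0.022 0 0;0 -0.4 0.022 0 0;0 -0.4 0.022 0 0;0 -0.4 0.022 0 0;0 -0.4 0.022 0 0;0 -0.4 0.022 0 0;0 -0.4 0.022 0 0",
)

```text
time: 11.55
tool_pos: [0.5611, 0.0808, 0.2796]
eef_rot: [[0.056, 0.004, -0.998], [0.998, 0.001, 0.056], [0.001, -1.0, -0.004]]
force: [4.7, -0.4, -1.2]
grip_width: 0.267
```

Emit:
servo_tool(
  rows="0 -0.4 0.022 0 0;0 -0.4 0.022 0 0;0 -0.4 0.022 0 0;0 -0.4 0.022 0 0;0 -0.4 0.022 0 0;0 -0.4 0.022 0 0;0 0 0 0 0",
)

```text
time: 12.13
tool_pos: [0.5367, 0.0823, 0.2796]
eef_rot: [[0.056, 0.003, -0.998], [0.998, 0.001, 0.056], [0.001, -1.0, -0.003]]
force: [4.4, -0.4, 0.4]
grip_width: 0.265
```

```bash
python3 - <<'E'
from h import *
c,T=shot('w6')
s=env.camera('scene');cv2.imwrite('pics/c6.png',np.hstack([cv2.resize(s['image'][200:310,290:410],None,fx=3.3,fy=3.3,interpolation=cv2.INTER_CUBIC),c['image'][100:463,120:520]]))
E
```

```text
t 12.13 tcp [0.5367 0.0823 0.2796] yaw x 86.81 F [ 4.4 -0.4  0.4] M [-0.03 -1.38  0.06] g 0.265
```

View pics/c6.png

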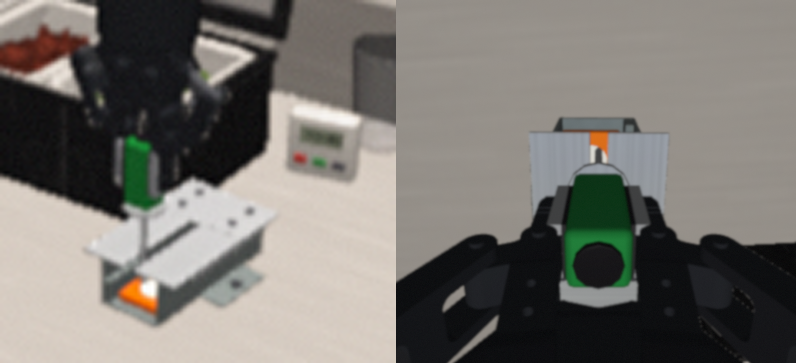

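Emit:
servo_tool(
  rows="0 -0.4 0.022 0 0;0 -0.4 0.022 0 0;0 -0.4 0.022 0 0;0 -0.4 0.022 0 0;0 -0.4 0.022 0 0;0 -0.4 0.022 0 0;0 -0.4 0.022 0 0;0 0 0 0 0",
)

```text
time: 12.9
tool_pos: [0.507, 0.0837, 0.2785]
eef_rot: [[0.055, -0.002, -0.998], [0.998, -0.0, 0.055], [-0.0, -1.0, 0.002]]
force: [-0.3, -0.4, -1.4]
grip_width: 0.263
```

Emit:
servo_tool(
  rows="0 -0.4 0.022 0 0;0 -0.4 0.022 0 0;0 -0.4 0.022 0 0;0 -0.4 0.022 0 0;0 -0.3 0.016 0 0;0 0 0 0 0;0 0 0 0 0",
)

```text
time: 13.48
tool_pos: [0.4889, 0.0848, 0.2787]
eef_rot: [[0.055, -0.0, -0.998], [0.998, 0.0, 0.055], [0.0, -1.0, 0.0]]
force: [-0.5, 0.2, -0.5]
grip_width: 0.268
```

```bash
python3 - <<'E'
from h import *
c,T=shot('w7')
s=env.camera('scene');cv2.imwrite('pics/c7.png',np.hstack([cv2.resize(s['image'][200:310,280:400],None,fx=3.3,fy=3.3,interpolation=cv2.INTER_CUBIC),c['image'][100:463,120:520]]))
E
```

```text
t 13.48 tcp [0.4889 0.0848 0.2787] yaw x 86.82 F [-0.5  0.2 -0.5] M [ 0.06 -0.01  0.01] g 0.268
```

View pics/c7.png

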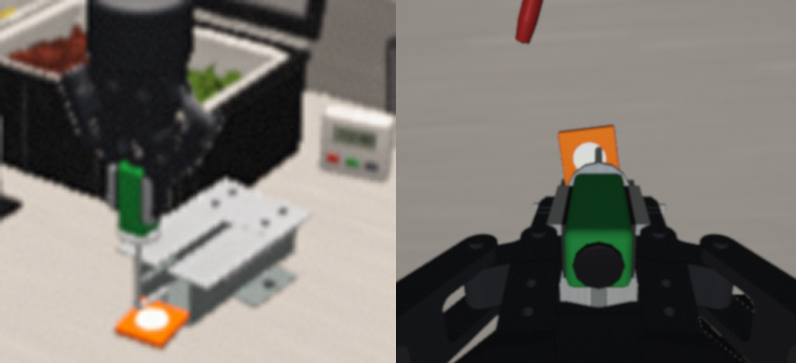

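Emit:
servo_tool(
  rows="0 -0.4 0.022 0 0;0 -0.4 0.022 0 0;0 -0.4 0.022 -0.05 0;0 -0.4 0.022 -0.05 0;0 -0.4 0.022 0 0;0 -0.4 0.022 0 0;0 -0.2 0 0 0;0 0 0 0 0;0 0 0 0 0",
)

```text
time: 14.33
tool_pos: [0.4624, 0.0859, 0.2773]
eef_rot: [[0.055, -0.002, -0.998], [0.998, -0.0, 0.055], [-0.001, -1.0, 0.002]]
force: [0.2, 0.8, -1.3]
grip_width: 0.266
```

```bash
python3 - <<'E'
from h import *
c,T=shot('w8')
h=cv2.cvtColor(c['image'],cv2.COLOR_BGR2HSV);m=cv2.inRange(h,(5,150,120),(18,255,255));ys,xs=np.nonzero(m)
for i in (ys.argmin(),xs.argmin(),xs.argmax(),ys.argmax()): print(xs[i],ys[i],np.round(onz(c,xs[i],ys[i],.008,T),4))
s=env.camera('scene');cv2.imwrite('pics/s8.png',s['image'])
h=cv2.cvtColor(s['image'],cv2.COLOR_BGR2HSV);m=cv2.inRange(h,(5,150,150),(18,255,255));m[:250]=0;m[:,:290]=0;m[350:]=0;m[:,400:]=0;ys,xs=np.nonzero(m)
for i in (ys.argmin(),xs.argmin(),xs.argmax(),ys.argmax()): print('scene',xs[i],ys[i],np.round(onz(s,xs[i],ys[i],.008),4))
E
```

```text
t 14.33 tcp [0.4624 0.0859 0.2773] yaw x 86.82 F [ 0.2  0.8 -1.3] M [-0.   -0.01  0.03] g 0.266
318 225 [0.4478 0.0841 0.008 ]
271 244 [0.4601 0.0492 0.008 ]
336 261 [0.4758 0.0957 0.008 ]
288 285 [0.493  0.0588 0.008 ]
scene 319 297 [0.49   0.0917 0.008 ]
scene 312 304 [0.4547 0.0879 0.008 ]
scene 331 300 [0.4968 0.0597 0.008 ]
scene 322 309 [0.4519 0.0558 0.008 ]
```

Emit:
servo_tool(
  rows="0 0 0 0.5 0;0 0 0 1.5 0;0 0 0 2 0;0 0 0 2 0;0 0 0 2 0;0 0 0 2 0;0 -0.2 1 1 0;0 -0.2 2 0.5 0;0 -0.2 2.5 0 0.3;0 -0.2 2.5 0 0.3",
)

```text
time: 15.27
tool_pos: [0.455, 0.1664, 0.3936]
eef_rot: [[0.047, 0.001, -0.999], [0.999, 0.001, 0.047], [0.001, -1.0, -0.001]]
force: [-0.1, -1.0, -0.1]
grip_width: 0.263
```

Emit:
servo_tool(
  rows="0 -0.2 2.5 0 0.3;0 -0.2 2.5 0 0.3;0 -0.2 2.5 0 0.1;0 -0.2 2.5 0 0;0 -0.2 2.5 0 0;0 0 2 0 0;0 0 1 0 0;0 0 0 0 0;0 0 0 0 0",
)

```text
time: 16.02
tool_pos: [0.4452, 0.3204, 0.3925]
eef_rot: [[0.033, -0.0, -0.999], [0.999, -0.001, 0.033], [-0.001, -1.0, 0.0]]
force: [-0.2, -0.3, -1.1]
grip_width: 0.267
```

```bash
python3 - <<'E'
from h import *
c,T=shot('w9');a=pickle.load(open('w3.pkl','rb'))[0]['image'][140:440,140:540]
cv2.imwrite('pics/c9.png',np.hstack([c['image'][140:440,140:540],a]))
s=env.camera('scene');cv2.imwrite('pics/s9.png',s['image'])
E
```

```text
t 16.02 tcp [0.4452 0.3204 0.3925] yaw x 88.11 F [-0.2 -0.3 -1.1] M [-0.03  0.02 -0.06] g 0.267
```

View pics/c9.png

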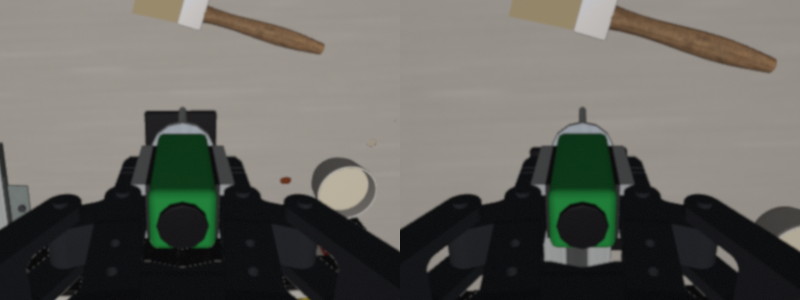

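Emit:
servo_tool(
  rows="0 0 0.02 -2 0;0 0 0 -2.5 0;0 0 0 -2.5 0;0 0 0 -2 0;0 0 0 -0.9 0;0 0 0 0 0;0 0 0 0 0",
)

```text
time: 16.7
tool_pos: [0.4455, 0.3206, 0.2942]
eef_rot: [[0.034, 0.0, -0.999], [0.999, -0.0, 0.034], [-0.0, -1.0, -0.0]]
force: [0.3, -0.6, -0.2]
grip_width: 0.266
```

Emit:
servo_tool(
  rows="0 0.5 -0.02 0 0;0 0.6 -0.02 0 0;0 0.6 -0.02 0 0;0 0.6 -0.02 0 0;0 0.6 -0.02 0 0;0 0 0 0 0",
)

```text
time: 17.2
tool_pos: [0.4757, 0.32, 0.2941]
eef_rot: [[0.034, 0.001, -0.999], [0.999, 0.0, 0.034], [0.001, -1.0, -0.001]]
force: [1.0, -0.2, -0.0]
grip_width: 0.27
```

Emit:
servo_tool(
  rows="0 0.5 -0.06 0 0;0 0.5 -0.06 0 0;0 0.5 -0.06 0 0;0 0.5 -0.05 0 0;0 0 0 0 0",
)

```text
time: 17.62
tool_pos: [0.4952, 0.3176, 0.2938]
eef_rot: [[0.034, 0.001, -0.999], [0.999, 0.0, 0.034], [0.0, -1.0, -0.001]]
force: [0.2, 0.3, -0.4]
grip_width: 0.267
```

Emit:
servo_tool(
  rows="0 0.5 -0.02 0 0;0 0.5 -0.02 0 0;0 0.5 -0.02 0 0;0 0.5 -0.02 0 0;0 0.5 -0.02 0 0;0 0 0 0 0;0 0 0 0 0",
)

```text
time: 18.2
tool_pos: [0.5193, 0.3168, 0.2936]
eef_rot: [[0.033, -0.0, -0.999], [0.999, -0.0, 0.033], [-0.0, -1.0, 0.0]]
force: [-0.4, -0.3, -0.7]
grip_width: 0.268
```

Emit:
servo_tool(
  rows="0 0 0 -0.2 0;0 0 0 -0.2 0;0 0 0 -0.15 0;0 0 0 0 0;0 0 0 0 0",
)

```text
time: 18.62
tool_pos: [0.5188, 0.317, 0.288]
eef_rot: [[0.033, -0.0, -0.999], [0.999, -0.0, 0.033], [-0.0, -1.0, 0.0]]
force: [0.9, 0.0, -1.2]
grip_width: 0.269
```

Emit:
servo_tool(
  rows="0 0 0 -0.1 0;0 0 0 0 0;0 0 0 0 0",
)

```text
time: 18.87
tool_pos: [0.519, 0.317, 0.2872]
eef_rot: [[0.033, -0.0, -0.999], [0.999, 0.0, 0.033], [0.0, -1.0, 0.0]]
force: [0.2, 0.3, 0.3]
grip_width: 0.266
```

Contact just beginning; release slowly (opening in stages) and retreat upward.

Emit:
servo_tool(
  rows="0 0 0 -0.05 0;0.29 0 0 0 0;0.32 0 0 0 0;0.36 0 0 0 0;0.45 0 0 0 0;0.6 0 0 0 0;0.8 0 0 0 0;1 0 0 0 0;1 0 0 0 0;1 0 0 0 0",
)

```text
time: 19.7
tool_pos: [0.5191, 0.3169, 0.2867]
eef_rot: [[0.033, 0.0, -0.999], [0.999, 0.0, 0.033], [0.0, -1.0, -0.0]]
force: [-0.1, -0.4, 0.7]
grip_width: 0.999
```

Emit:
servo_tool(
  rows="1 0 0 0 0;1 0 0 0 0;1 0 0 0.5 0;1 0 0 1.5 0;1 0 0 2 0;1 0 0 2 0;1 0 0 2 0;1 0 0 2 0;1 0 0 0 0;1 0 0 0 0",
)

```text
time: 20.53
tool_pos: [0.5193, 0.3171, 0.3882]
eef_rot: [[0.033, 0.002, -0.999], [0.999, 0.002, 0.033], [0.002, -1.0, -0.002]]
force: [-0.2, -0.3, -0.1]
grip_width: 0.999
```

```bash
python3 - <<'E'
from h import *
c,T=shot('w10')
s=env.camera('scene')
cv2.imwrite('pics/c10.png',np.hstack([cv2.resize(s['image'][190:330,220:360],(480,480),interpolation=cv2.INTER_CUBIC)[:,:400],c['image'][0:480,20:420]]))
E
```

```text
t 20.53 tcp [0.5193 0.3171 0.3882] yaw x 88.11 F [-0.2 -0.3 -0.1] M [0.04 0.04 0.02] g 0.999
```

View pics/c10.png

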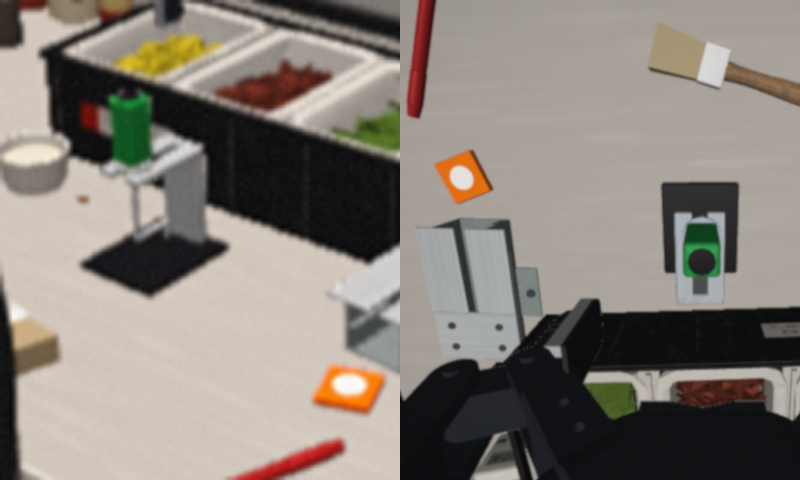

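The pick hangs upright in the fork (handle top at about (701,260) in the right-hand panel). The tile lies flat on the table clear of the mouth (about (462,177)), and the gripper is clear of both.

```bash
python3 - <<'E'
from h import *
print(env.job_done())
E
```

```text
the job is handed in; nothing more can be done
None
```

The tile is out of the dispenser and lying flat on the table, the pick is hanging back in its stand, and I have handed the job in. The robot clock read about 20.5 s, against the 72 s limit.

- **Work done:** I lifted the pick out of the fork and lowered it through the slit. I then passed the hook over the tile, dropped it behind the back edge, and dragged the tile out of the mouth. The pick went back into the fork the same way it came out.
- **Forces:** While lowering through the slit I felt no contact above sensor noise, about 1 N. Dragging the tile took about 4–5 N. These are readings from the end of each move, so brief peaks in between were not seen.
- **Last checks:** Two camera views put the tile between about x = 0.448 and 0.497 m, clear of the mouth at about 0.52 m. The final pictures show the pick upright on the fork and the open gripper raised clear. The other objects in those pictures look undisturbed. The bell is outside the close-up views, and I did not re-measure it.
- **Disagreement:** The top and wrist cameras differed by about 2 mm on where the slit's middle lies. I used the average, which was within the 3 mm clearance. No check failed.

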